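Click a water-filter cartridge into its base

TASK

Fit the water-filter cartridge into the well of the filter base: lower it upright, foot first, into the mouth, then press it down gently until it clicks past the sprung ball and sits fully home, so that the ball holds it down when you let go. Feel for the hard stop and do not ram it, and leave the mug, the jug and the glass where they stand.

Things in the scene. Friction and masses are not known exactly. Their poses are not given: they have to be found in the camera images.
- cartridge_center (a point): Centre (half-way up, 67.5 mm above the foot) of the loose filter cartridge: an upright white oblong block with fine grey ribs, 46 mm along its x, 30 mm along its y, 135 mm tall (z up), about 0.18 kg, standing on the worktop at the start. Grip it across the 30 mm. The foot tapers to 40 x 22 mm over its last 8 mm.
- cartridge_top (a point): Middle of the cartridge's flat top, which may be pressed. A groove 11.5 mm high and 6 mm deep, centred 34.5 mm above the foot (100.5 mm below this point), runs along x across both broad (y) faces, so the cartridge fits either way round.
- dock: The filter base, fixed to the worktop: a white block 84 mm (x) by 78 mm (y), 105 mm high, on a black foot plate 112 x 106 mm, with a small steel outlet on its -x side and a grey catch housing on its +y side. Origin at the centre of its underside, z up. It has an upright oblong well in its middle.
- well_mouth (a point): Centre of the well's mouth, level with the rim, 105 mm above the worktop; axes as the base's. The well is 48.5 mm along x, 32.5 mm along y, flared by 4 mm a side over its top 6 mm. The foot meets the sprung ball 34 to 58 mm below the rim. Home is 73 to 97 mm below the rim: the cartridge then stands 38 to 62 mm out.
- well_bottom (a point): Lowest height (8 mm over the worktop) that the well's hard depth stop can have. The stop is set 0 to 24 mm above this point, differently each time, unseen. A sprung pad (2 to 5 N) pushes the foot up over the last 6 mm. Passing the ball takes about 4 to 15 N; the push eases as the ball clicks in, then rises steeply at the stop. Over 35 N on the base does damage.
- catch (a joint): The sprung ball in the well's +y wall, 34.5 mm above the depth stop (11.5 mm across, standing 5.25 mm out of the wall, hidden inside). 0 = fully out, up to 0.0065 m = pressed into the wall: about 1.5 to 4 mm while a flat face of the cartridge passes it, back near 0 once it has clicked into the groove.
- mug: Bystander: a teal mug 68 x 99 x 73 mm. Origin at the centre of its underside. Leave it alone.
- jug: Bystander: a small brown jug with a handle, 62 x 90 x 93 mm. Origin at the centre of its underside. Leave it alone.
- tumbler: Bystander: a plain tumbler glass 52 mm across, 84 mm tall. Origin at the centre of its underside. Leave it alone.
There are look-alikes about, which are no part of the job. Of the things that look like the part that bears cartridge_center, take the one that is farthest to the robot's right at the start.

How it is judged:
By the outcome, as a careful person would: the job done as asked, in the order asked, and still so for the second after the job is handed in, with the robot touching nothing.
It also fails if it takes over 64 s, if anything falls off the work surface, if the arm or the gripper's body presses on something with over 40 N, if the wrist force passes 120 N, or if a joint passes its speed limit or range.

ROBOT

A 6-joint arm with a two-finger parallel gripper is mounted at the origin on a cart in front of the work surface, level with it; the furniture and walls round the work are solid. World frame = base frame: x ahead of the robot, y to its left, z up, the work surface at z = 0. Lengths are in m, angles in rad, forces in N, time in s.
With the tool pointing down it reaches from about 0.275 to 1 m from the base axis. Payload 8.4 kg.
Tool frame: the origin (TCP) lies on the centre line of the jaws, within the pads' length; the fingertips stand 11 mm ahead of it and the grasp point (between the pads) lies 8 mm behind it; x points along the fingers, y is the direction in which the jaws open and shut, and the axes are right-handed (so a half turn about x gives the same grasp; the last joint's range is limited). The gripper opens to 85 mm and grips with 20 to 120 N. Pads are 22 mm wide; open, the fingers measure 114 mm over their backs; the gripper's body (76 mm by 85 mm) begins 54 mm behind the grasp point. The pads swing forward as they close: fully open they stand 13 mm farther back than shut.
Start: joints at [-1.182, 0.353, 1.633, -0, 1.155, -0.002], TCP at [0.238, -0.578, 0.242] pointing down, gripper open.
Joint ranges: [-2.63, 2.63], [-0.92, 2.1], [0.06, 2.66], [-1.3, 4.44], [0, 2.69], [-3.02, 3.02]. Speed limits (rad/s): [2.22, 2.22, 2.79, 3.14, 3.14, 3.14].

INTERFACE

Orientations are given as a unit quaternion [w, x, y, z].
In Python, from rig import env gives the robot as it stands. The module is installed in compiled form; this text tells all that it offers.
- The arm moves only by the shell command python3 -m pendant 'ROWS' [FORCE]. ROWS is JSON, a list of rows, each a list of 3 entries, a list of its own where there are three numbers: the finger opening in m, from 0 to 0.0854, then the shift along the tool's x, y, z in m, then the turn about the tool's x in rad. In form: [[fingers, [dx, dy, dz], twist], ...]. A call has 1 to 20 rows; each row is the pose to reach, as a shift and turn from the pose commanded when the call began, along the tool's axes at that moment; what a row does not reach only later rows make up. A row lasts 1/12 s, in which the tool goes at most 41.7 mm and 7.16 degrees, less where a joint would pass 70% of its speed; a pose out of reach is approached as far as the arm can. A call with a gripper value outside its range is refused whole. The fingers move at their own pace and stop on an object; FORCE is the grip in N (left out, the last holds). Time passes only in rows, so rows that repeat a pose let the fingers close. It gives the time, the measured TCP pose, the force and the opening at its end, in the units of the state.
- env.read_state(): the state, without advancing time (a new reading comes with each control period).
- env.read_camera(name): name is "scene" or "top" or "wrist"; returns a dict with "image" (480x640x3 uint8, red, green, blue), "vertical_fov" (degrees; the focal length in pixels is half the picture's height over the tangent of half this angle, whatever the lens; pixels are square), "cx", "cy" (the principal point, pixels), "rvec" (rotation vector, rad) and "tvec" (3), from world to camera coordinates, as OpenCV has them; the wrist camera has in their place "T_tool_cam" (4x4, takes a point from camera to tool coordinates, whose origin is the TCP and whose axes are the tool frame's). Camera axes: x right, y down, z forward; pixel columns grow to the right and rows downward; lengths in m; the calibration is good to about 2 mm. The wrist camera is an equidistant fisheye: a pixel r from the principal point sees the ray r / f radians off the axis. A picture is of the moment at which its call begins: read the wrist's pose just before it. There is no depth.
- env.hand_in(): hands the job in, once; it reports no verdict.
The state is a dict: "clock": time; "joints": joint angles; "qd": joint speeds; "effort": joint torques, N m; "tcp_pos": TCP position; "orientation": TCP orientation; "wrist_force": force on the tool from outside, world axes, zero at the start; "torque": the same for the moment, N m; "grip_width": finger opening in m.
Only numpy, scipy, OpenCV 4.12 (cv2) and the standard library are available. Lean on these libraries where they do the work, as an engineer would, in place of code of your own. Each camera call takes 0.05 s, during which the arm holds its last target. There are 200 camera calls.

## Working session

There is one attempt and no reset: what is moved stays moved. The work goes in short steps, Python scripts to look and compute and a shell command to move; the robot and the scene stay as the last step left them, time stands still between calls to the robot, and variables do not carry over. Pictures are saved under pics/ and viewed, about 8 in all and at most 12, crops included, and the job is handed in when it is done.

```bash
mkdir -p pics
cat > h.py <<'E'
import numpy as np, cv2
from rig import env
from scipy.spatial.transform import Rotation as R
def snap(n,f):
    s=env.read_state(); c=env.read_camera(n); cv2.imwrite(f'pics/{f}.png',c['image'][:,:,::-1]); 
    np.save(f'pics/{f}.npy',np.array([c,s],dtype=object),allow_pickle=True); return c,s
def load(f): return np.load(f'pics/{f}.npy',allow_pickle=True)
def ray(c,s,u,v):
    f=240/np.tan(np.radians(c['vertical_fov'])/2); d=np.array([u-c['cx'],v-c['cy']],float)
    if 'T_tool_cam' in c:
        r=np.hypot(*d); th=r/f; k=np.array([*(d/max(r,1e-9)*np.sin(th)),np.cos(th)])
        q=s['orientation']; Rt=R.from_quat([q[1],q[2],q[3],q[0]]).as_matrix(); T=np.array(c['T_tool_cam'])
        return Rt@T[:3,3]+s['tcp_pos'], Rt@T[:3,:3]@k
    Rc=cv2.Rodrigues(np.array(c['rvec'],float))[0]
    return -Rc.T@np.array(c['tvec']).ravel(), Rc.T@np.array([d[0]/f,d[1]/f,1])
def onz(c,s,u,v,z):
    o,d=ray(c,s,u,v); return o+d*(z-o[2])/d[2]
E
python3 - <<'E'
from h import *
for n in ('scene','top','wrist'): c,s=snap(n,n+'0')
print(s)
a=np.hstack([cv2.resize(cv2.imread(f'pics/{n}0.png'),(400,300)) for n in('scene','wrist')])
cv2.imwrite('pics/a.png',a)
E
```

```text
{'clock': 0.1, 'joints': array([-1.18242733e+00,  3.53590577e-01,  1.63406323e+00, -2.48910637e-05,
        1.15521910e+00, -2.41049193e-03]), 'qd': array([-0.00092325, -0.00326524, -0.00389104,  0.00111102,  0.00079274,
       -0.00205313]), 'effort': array([ 1.95599347e-05, -6.06353474e+01, -3.42821145e+01,  8.82933568e-05,
        4.00182485e-03, -3.65136896e-05]), 'tcp_pos': array([ 0.23789516, -0.57749689,  0.24162797]), 'orientation': array([-0.13684476, -0.69355647, -0.13773014,  0.69374588]), 'wrist_force': array([ 1.06324857, -0.32487915, -0.12715584]), 'torque': array([ 0.01339721, -0.03790303, -0.02109034]), 'grip_width': 0.08509992419353686}
```

View pics/top0.png

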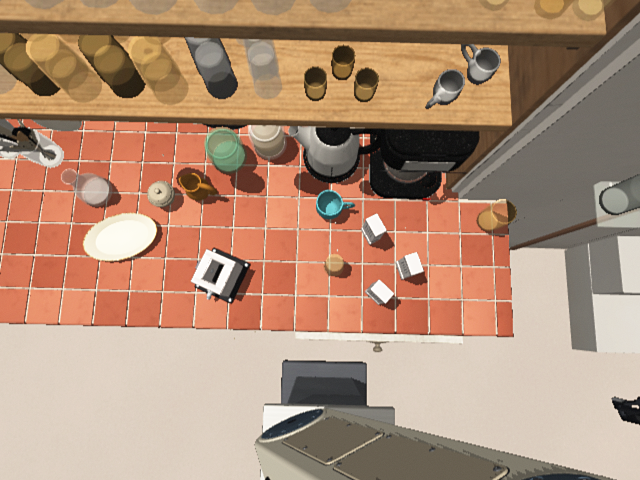

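View pics/scene0.png

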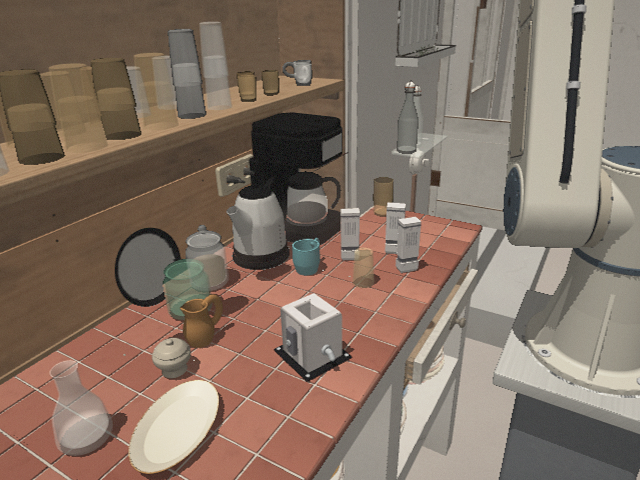

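Top view: three cartridge look-alikes at (375,229), (410,266) and (380,292). The one at (410,266) is farthest to the robot's right (smallest y). The dock is at (220,274), the mug at (330,205), the tumbler at (334,264) and the jug at (195,184). I'll confirm with an enlarged crop and measure.

Run:
```python
from h import *
c,s=load('top0')
for n,u,v,z in [('A',375,229,.1),('B',410,266,.1),('C',380,292,.1),('dock',217,271,.1),('tumb',334,264,.05),('mug',330,205,.05)]: print(n,onz(c,s,u,v,z).round(3))
print(ray(c,s,320,240)[0])
im=c['image'][:,:,::-1]
a=cv2.resize(im[210:310,350:440],(450,500),interpolation=cv2.INTER_CUBIC)
b=cv2.resize(im[240:310,185:255],(350,350),interpolation=cv2.INTER_CUBIC)
o=np.zeros((500,800,3),np.uint8);o[:,:450]=a;o[:350,450:]=b
cv2.imwrite('pics/crop.png',o)
```

```text
A [ 0.57  -0.098  0.1  ]
B [ 0.485 -0.179  0.1  ]
C [ 0.423 -0.11   0.1  ]
dock [0.461 0.269 0.1  ]
tumb [ 0.49  -0.004  0.05 ]
mug [0.638 0.009 0.05 ]
[0.37352195 0.03275871 1.12663241]
```

View pics/crop.png

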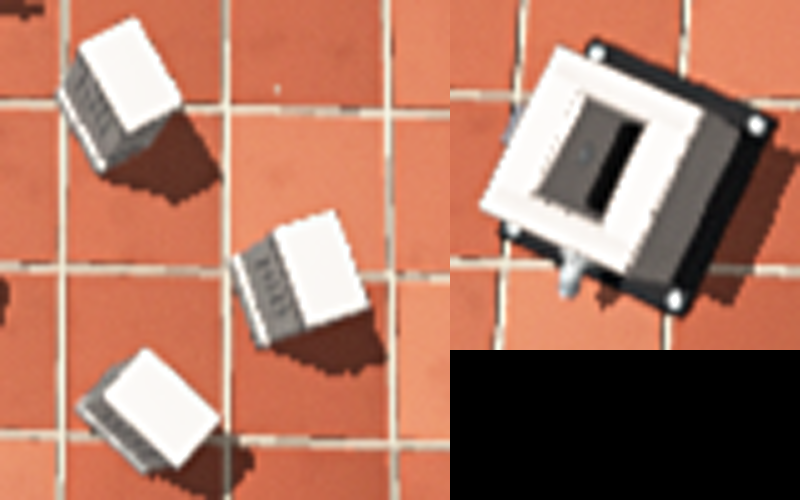

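View pics/wrist0.png

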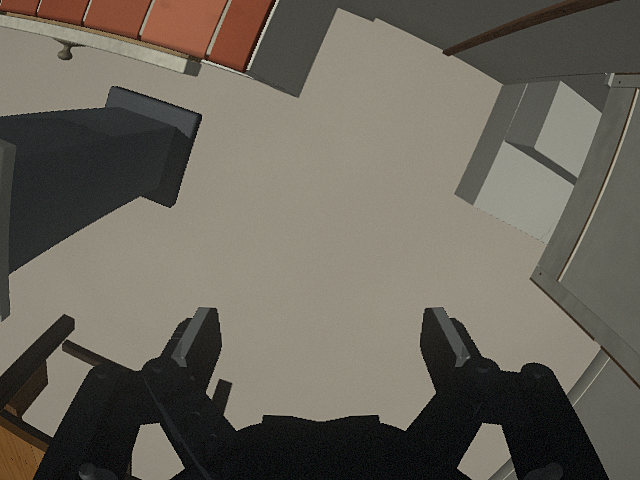

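Crop: the chosen cartridge B has its white top at top-camera px ≈(414,265), with its ribbed face on the left. It is farther right than A and C and has the same shape and colour. The dock shows its outlet at the lower left (-x) and the catch stub on the left (+y). Wrist0 shows only the floor. Next I'll measure B's top and the well mouth.

Run:
```python
from h import *
c,s=load('top0'); im=c['image'].astype(int)
m=(im.min(2)>215).astype(np.uint8)
def rep(n,cnt,z):
    b=cv2.boxPoints(cv2.minAreaRect(cnt)); w=np.array([onz(c,s,*p,z)[:2] for p in b])
    e=w-np.roll(w,-1,0); L=np.linalg.norm(e,axis=1); k=L.argmax(); 
    print(n,w.mean(0).round(4),'sides',L[:2].round(4),'yaw',(np.degrees(np.arctan2(e[k,1],e[k,0]))+90)%180-90)
cs,h=cv2.findContours(m,cv2.RETR_CCOMP,cv2.CHAIN_APPROX_NONE)
for k,cn in enumerate(cs):
    x,y,w,hh=cv2.boundingRect(cn)
    if cv2.contourArea(cn)>100 and (185<x<255 and 240<y<310 or 350<x<430 and 210<y<310):
        print(x,y,w,hh,h[0][k][3]); rep('B' if x>300 else 'dock',cn,.135 if x>300 else .105)
s=env.read_state();q=s['orientation'];print(R.from_quat([q[1],q[2],q[3],q[0]]).as_matrix().round(3))
```

```text
371 280 23 23 -1
B [ 0.4241 -0.1087] sides [0.0287 0.045 ] yaw 45.89558119528297
405 252 18 23 -1
B [ 0.4881 -0.1804] sides [0.0289 0.0446] yaw 17.762899072124753
191 250 44 44 -1
dock [0.4607 0.2775] sides [0.0887 0.0751] yaw -22.736268491666806
200 257 26 29 119
dock [0.4593 0.2775] sides [0.058  0.0401] yaw -22.898166062804336
366 214 20 22 -1
B [ 0.5749 -0.095 ] sides [0.0292 0.0445] yaw 28.953376889467876
[[-0.     0.381 -0.925]
 [ 0.001 -0.925 -0.381]
 [-1.    -0.001  0.   ]]
```

```bash
python3 -m pendant '[[0.085,[0,-0.272,-0.383],0.08],[0.085,[0,-0.272,-0.383],0.08],[0.085,[0,-0.272,-0.383],0.08],[0.085,[0,-0.272,-0.383],0.08],[0.085,[0,-0.272,-0.383],0.08],[0.085,[0,-0.272,-0.383],0.08],[0.085,[0,-0.272,-0.383],0.08],[0.085,[0,-0.272,-0.383],0.08],[0.085,[0,-0.272,-0.383],0.08],[0.085,[0,-0.272,-0.383],0.08],[0.085,[0,-0.272,-0.383],0.08],[0.085,[0,-0.272,-0.383],0.08],[0.085,[0,-0.272,-0.383],0.08],[0.085,[0,-0.272,-0.383],0.08],[0.085,[0,-0.272,-0.383],0.08],[0.085,[0,-0.272,-0.383],0.08]]' 60
python3 - <<'E'
from h import *
snap('wrist','wrist1')
E
```

```text
clock: 1.48
tcp_pos: [0.4878, -0.1816, 0.2421]
orientation: [-0.109, -0.698, -0.109, 0.699]
wrist_force: [-0.1, 0.4, 0.0]
grip_width: 0.0849
```

View pics/wrist1.png

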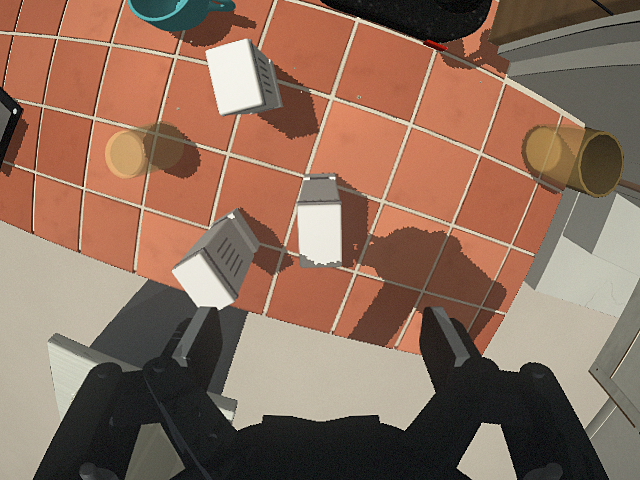

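Wrist view: B's white top is at about (320,235), square to the jaws. C is at lower left (205,280), A at (235,80) and the tumbler at (125,150). I'll measure B by ray cast.

Run:
```python
from h import *
c,s=load('wrist1'); im=c['image'].astype(int)
m=(im.min(2)>222).astype(np.uint8); m[275:]=0; m[:,:290]=0; m[:180]=0; m[:,355:]=0
m=cv2.morphologyEx(m,cv2.MORPH_OPEN,np.ones((5,5)))
cs,_=cv2.findContours(m,0,1); cn=max(cs,key=cv2.contourArea); print(cv2.boundingRect(cn))
w=np.array([onz(c,s,*p[0],.135)[:2] for p in cn],np.float32)*1000
(cx,cy),(a,b),ang=cv2.minAreaRect(w)
bx=cv2.boxPoints(((cx,cy),(a,b),ang)); e=bx-np.roll(bx,-1,0);k=np.linalg.norm(e,axis=1).argmax()
print(cx,cy,a,b,(np.degrees(np.arctan2(e[k,1],e[k,0]))+90)%180-90)
q=s['orientation'];M=R.from_quat([q[1],q[2],q[3],q[0]]).as_matrix()
print(s['tcp_pos'],M.round(3), M.T@(np.array([cx/1000,cy/1000,.135])-s['tcp_pos']))
```

```text
(298, 207, 41, 40)
494.71539306640625 -177.70115661621094 27.642513275146484 26.804901123046875 17.649002
[ 0.48783462 -0.18163846  0.24214877] [[-0.001  0.304 -0.953]
 [-0.    -0.953 -0.304]
 [-1.     0.     0.001]] [ 0.10714455 -0.00165722 -0.00781054]
```

Run:
```python
from h import *
c,s=load('wrist1'); im=c['image'].astype(int)
print(im[195:275:3,320].tolist()); print(im[235,292:350:2].min(1).tolist())
q=s['orientation'];M=R.from_quat([q[1],q[2],q[3],q[0]]).as_matrix()
for u,v in [(298,206),(340,206),(300,264),(342,264)]: print(u,v,(M.T@(onz(c,s,u,v,.135)-s['tcp_pos'])*1000).round(1))
```

```text
[[137, 134, 123], [131, 128, 118], [69, 62, 60], [140, 135, 126], [236, 233, 225], [238, 236, 226], [237, 234, 225], [238, 234, 226], [237, 235, 227], [236, 233, 223], [239, 237, 227], [236, 234, 224], [238, 234, 227], [237, 234, 225], [235, 234, 224], [235, 234, 223], [236, 233, 225], [235, 232, 223], [235, 233, 225], [237, 234, 224], [234, 231, 221], [236, 233, 223], [239, 236, 226], [119, 116, 107], [153, 109, 90], [173, 98, 72], [176, 103, 76]]
[83, 76, 78, 147, 225, 225, 226, 226, 224, 224, 224, 224, 224, 226, 223, 224, 223, 223, 223, 224, 224, 223, 223, 224, 187, 45, 53, 51, 54]
298 206 [107.1 -14.9 -22.3]
340 206 [107.1  13.  -22.3]
300 264 [107.2 -14.3  19.5]
342 264 [107.2  15.1  19.5]
```

```bash
python3 -m pendant '[[0.06,[0.01,0,-0.001],0],[0.06,[0.03,0,-0.001],0],[0.06,[0.06,0,-0.001],0],[0.06,[0.09,0,-0.001],0],[0.06,[0.11,0,-0.001],0],[0.06,[0.122,0,-0.001],0],[0.06,[0.129,0,-0.001],0],[0.06,[0.129,0,-0.001],0],[0.02,[0.129,0,-0.001],0],[0.02,[0.129,0,-0.001],0],[0.02,[0.129,0,-0.001],0],[0.02,[0.129,0,-0.001],0],[0.02,[0.129,0,-0.001],0],[0.02,[0.129,0,-0.001],0],[0.02,[0.129,0,-0.001],0]]' 80
python3 - <<'E'
from h import *
c,s=snap('scene','scene1'); c2,s=snap('wrist','wrist2')
a=cv2.resize(c['image'][170:300,280:460],(720,520)); cv2.imwrite('pics/s1c.png',np.hstack([a[:300,:400,::-1],cv2.resize(c2['image'],(400,300))[:,:,::-1]]))
E
```

```text
clock: 2.78
tcp_pos: [0.4905, -0.1806, 0.1145]
orientation: [0.11, 0.699, 0.109, -0.698]
wrist_force: [-0.4, -0.3, 5.8]
grip_width: 0.0285
```

View pics/s1c.png

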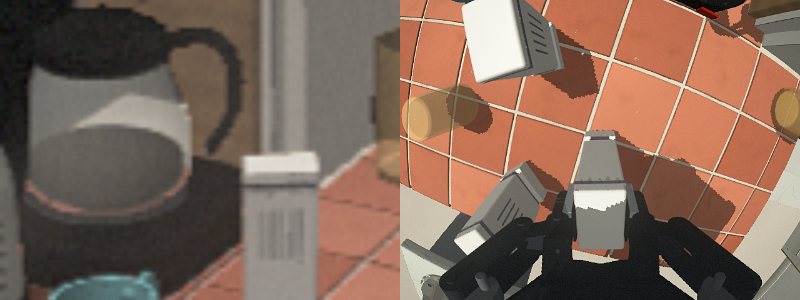

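The cartridge sits squarely between the jaws. Next: its offset along tool z, then lift and carry.

Run:
```python
from h import *
c,s=load('wrist2'); im=c['image'].astype(int).min(2)
for u in (305,320,335): print(u,[(v,int(im[v,u])) for v in range(290,412,3)])
q=s['orientation'];M=R.from_quat([q[1],q[2],q[3],q[0]]).as_matrix()
for v in (296,300,304,308,390,394,398,402): print(v,(M.T@(onz(c,s,320,v,.135)-s['tcp_pos'])*1000).round(1))
print(M.round(3),s['tcp_pos'])
yaw=np.degrees(np.arctan2(M[1,1],M[0,1])); print(yaw)
```

```text
305 [(290, 69), (293, 78), (296, 131), (299, 132), (302, 129), (305, 200), (308, 227), (311, 234), (314, 233), (317, 233), (320, 232), (323, 232), (326, 235), (329, 234), (332, 157), (335, 123), (338, 124), (341, 122), (344, 124), (347, 127), (350, 121), (353, 121), (356, 122), (359, 122), (362, 120), (365, 121), (368, 126), (371, 120), (374, 123), (377, 118), (380, 125), (383, 116), (386, 121), (389, 121), (392, 121), (395, 120), (398, 122), (401, 76), (404, 69), (407, 189), (410, 179)]
320 [(290, 69), (293, 94), (296, 135), (299, 133), (302, 129), (305, 206), (308, 228), (311, 235), (314, 233), (317, 235), (320, 234), (323, 233), (326, 232), (329, 233), (332, 233), (335, 241), (338, 121), (341, 121), (344, 123), (347, 124), (350, 121), (353, 123), (356, 123), (359, 125), (362, 123), (365, 122), (368, 120), (371, 118), (374, 120), (377, 118), (380, 117), (383, 120), (386, 122), (389, 118), (392, 120), (395, 123), (398, 118), (401, 65), (404, 73), (407, 64), (410, 188)]
335 [(290, 76), (293, 96), (296, 133), (299, 133), (302, 130), (305, 213), (308, 228), (311, 234), (314, 233), (317, 233), (320, 233), (323, 232), (326, 232), (329, 237), (332, 112), (335, 127), (338, 124), (341, 124), (344, 125), (347, 126), (350, 122), (353, 124), (356, 124), (359, 121), (362, 123), (365, 125), (368, 124), (371, 124), (374, 125), (377, 121), (380, 121), (383, 121), (386, 120), (389, 121), (392, 122), (395, 120), (398, 120), (401, 37), (404, 94), (407, 83), (410, 98)]
296 [-20.5  -0.3 -24.3]
300 [-20.5  -0.3 -22.7]
304 [-20.5  -0.3 -21.2]
308 [-20.5  -0.3 -19.6]
390 [-20.6  -0.3  18.7]
394 [-20.6  -0.3  21. ]
398 [-20.6  -0.3  23.2]
402 [-20.6  -0.3  25.6]
[[ 0.002  0.306 -0.952]
 [-0.001 -0.952 -0.306]
 [-1.     0.002 -0.002]] [ 0.49048993 -0.18053076  0.11444955]
-72.18520246541127
```

```bash
python3 -m pendant '[[0.02,[-0.01,0,0],0],[0.02,[-0.03,0,0],0],[0.02,[-0.06,0,0],0],[0.02,[-0.09,0,0],0],[0.02,[-0.12,0,0],0],[0.02,[-0.15,0,0],0],[0.02,[-0.17,0,0],0],[0.02,[-0.17,0,0],0],[0.02,[-0.17,0,0],0]]' 80
```

```text
clock: 3.63
tcp_pos: [0.4898, -0.1802, 0.2846]
orientation: [0.11, 0.699, 0.109, -0.698]
wrist_force: [-1.0, -0.0, -1.5]
grip_width: 0.0291
```

Both measurements put the cartridge centre about 1.7 mm along tool +z. Now carry it to a viewing pose beside the dock.

```bash
python3 -m pendant '[[0.02,[0,-0.02,0],0.04],[0.02,[0,-0.05,-0.003],0.08],[0.02,[0,-0.085,-0.005],0.13],[0.02,[0,-0.12,-0.007],0.18],[0.02,[0,-0.155,-0.009],0.23],[0.02,[0,-0.19,-0.011],0.28],[0.02,[0,-0.225,-0.013],0.33],[0.02,[0,-0.26,-0.015],0.38],[0.02,[0,-0.295,-0.017],0.43],[0.02,[0,-0.33,-0.019],0.48],[0.02,[0,-0.365,-0.021],0.53],[0.02,[0,-0.4,-0.023],0.58],[0.02,[0,-0.435,-0.025],0.63],[0.02,[0,-0.47,-0.027],0.67],[0.02,[0,-0.495,-0.028],0.7],[0.02,[0,-0.515,-0.029],0.709],[0.02,[0,-0.515,-0.029],0.709],[0.02,[0,-0.515,-0.029],0.709],[0.02,[0,-0.515,-0.029],0.709]]'
python3 - <<'E'
from h import *
c,s=snap('wrist','wrist3')
E
```

```text
clock: 5.22
tcp_pos: [0.359, 0.318, 0.282]
orientation: [0.139, -0.693, 0.14, 0.694]
wrist_force: [-0.4, 0.0, -2.1]
grip_width: 0.0289
```

View pics/wrist3.png

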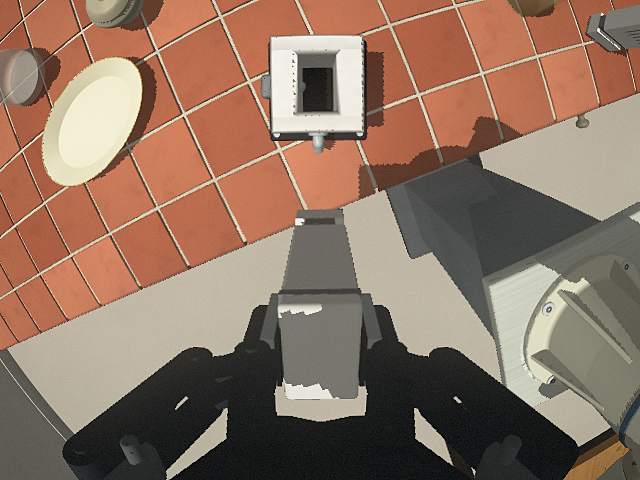

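The dock is upright in this view. Its block top spans about (271..366, 37..133), the mouth (292..343, 52..115), with the outlet at (319,143) and the catch at (266,86) on +y. The cartridge hangs straight. Now measure the mouth.

Run:
```python
from h import *
c,s=load('wrist3'); im=c['image'].astype(int).min(2)
q=s['orientation'];M=R.from_quat([q[1],q[2],q[3],q[0]]).as_matrix()
m=(im>205).astype(np.uint8); m[:25]=0;m[137:]=0;m[:,:262]=0;m[:,375:]=0
cs,h=cv2.findContours(m,cv2.RETR_CCOMP,cv2.CHAIN_APPROX_NONE)
for k,cn in enumerate(cs):
    if cv2.contourArea(cn)<800: continue
    w=np.array([onz(c,s,*p[0],.105)[:2] for p in cn],np.float32)*1000
    (cx,cy),(a,b),ang=cv2.minAreaRect(w)
    print(cv2.boundingRect(cn),h[0][k][3],'c',cx,cy,'size',a,b,'ang',ang, 'tool',(M.T@(np.array([cx/1000,cy/1000,.105])-s['tcp_pos'])).round(4))
print([(u,int(im[85,u])) for u in range(262,378,2)]);print([(v,int(im[v,300])) for v in range(30,140,2)])
for u,v in [(270,85),(367,85),(292,85),(343,85),(319,36),(319,133)]: print(u,v,(M.T@(onz(c,s,u,v,.105)-s['tcp_pos'])*1000).round(1))
print(M.round(3),s['tcp_pos'], s['joints'].round(2))
o,d=ray(c,s,320,240);print(M.T@(o-s['tcp_pos']))
```

```text
(272, 36, 90, 95) -1 c 460.0510559082031 278.2055969238281 size 72.70674133300781 79.11894226074219 ang 67.57849884033203 tool [ 0.1769 -0.0029 -0.1087]
(291, 48, 51, 70) 5 c 460.2679443359375 278.5008850097656 size 40.58852005004883 57.96805953979492 ang 67.38865661621094 tool [ 0.1769 -0.0032 -0.1088]
[(262, 121), (264, 149), (266, 143), (268, 137), (270, 104), (272, 220), (274, 231), (276, 231), (278, 232), (280, 231), (282, 233), (284, 232), (286, 232), (288, 231), (290, 236), (292, 200), (294, 242), (296, 196), (298, 71), (300, 100), (302, 91), (304, 95), (306, 33), (308, 30), (310, 29), (312, 14), (314, 24), (316, 27), (318, 30), (320, 24), (322, 27), (324, 17), (326, 22), (328, 46), (330, 38), (332, 42), (334, 132), (336, 133), (338, 215), (340, 229), (342, 229), (344, 228), (346, 227), (348, 227), (350, 228), (352, 228), (354, 228), (356, 231), (358, 227), (360, 235), (362, 196), (364, 42), (366, 28), (368, 40), (370, 42), (372, 48), (374, 39), (376, 46)]
[(30, 78), (32, 74), (34, 70), (36, 225), (38, 225), (40, 225), (42, 222), (44, 222), (46, 216), (48, 216), (50, 193), (52, 143), (54, 99), (56, 88), (58, 88), (60, 85), (62, 86), (64, 88), (66, 88), (68, 87), (70, 89), (72, 88), (74, 88), (76, 89), (78, 88), (80, 90), (82, 96), (84, 101), (86, 101), (88, 93), (90, 85), (92, 82), (94, 89), (96, 92), (98, 87), (100, 85), (102, 87), (104, 91), (106, 87), (108, 90), (110, 89), (112, 103), (114, 158), (116, 216), (118, 221), (120, 220), (122, 225), (124, 226), (126, 228), (128, 233), (130, 214), (132, 107), (134, 57), (136, 58), (138, 51)]
270 85 [ 176.8  -40.6 -107.2]
367 85 [ 177.    38.3 -107. ]
292 85 [ 176.9  -22.6 -106.7]
343 85 [ 177.    18.7 -106.6]
319 36 [ 176.9   -0.8 -147.9]
319 133 [177.   -0.8 -66.5]
[[-0.002 -0.387 -0.922]
 [-0.002 -0.922  0.387]
 [-1.     0.003  0.001]] [0.35901306 0.31802664 0.2820274 ] [ 0.72  0.08  1.89 -0.    1.17  2.69]
[-0.13127513  0.00013577 -0.08431751]
```

```bash
python3 -m pendant '[[0.02,[0,-0.001,-0.02],0],[0.02,[0,-0.002,-0.045],0],[0.02,[0,-0.003,-0.07],0],[0.02,[0,-0.003,-0.09],0],[0.02,[0,-0.003,-0.105],0],[0.02,[0,-0.003,-0.1105],0],[0.02,[0.02,-0.003,-0.1105],0],[0.02,[0.04,-0.003,-0.1105],0],[0.02,[0.05,-0.003,-0.1105],0],[0.02,[0.05,-0.003,-0.1105],0],[0.02,[0.05,-0.003,-0.1105],0],[0.02,[0.05,-0.003,-0.1105],0]]'
python3 - <<'E'
from h import *
c,s=snap('wrist','wrist4'); c2,_=snap('scene','scene4')
q=s['orientation'];M=R.from_quat([q[1],q[2],q[3],q[0]]).as_matrix()
w=np.array([.460,.2782]);z=M[:2,2];y=M[:2,1]
d=w-(s['tcp_pos'][:2]+.0017*z-.0002*y); print(s['tcp_pos'],'err tool y,z mm',d@y*1000,d@z*1000, M.round(3).tolist())
o=np.hstack([cv2.resize(c2['image'][200:400,230:430],(400,400)),cv2.resize(c['image'],(400,300)) if 0 else cv2.resize(c['image'][150:420,190:460],(400,400))])
cv2.imwrite('pics/b4.png',o[:,:,::-1])
E
```

```text
clock: 6.27
tcp_pos: [0.4629, 0.2793, 0.2343]
orientation: [-0.14, 0.693, -0.14, -0.693]
wrist_force: [1.0, -0.7, -1.0]
grip_width: 0.0293
[0.46292369 0.27929289 0.23425148] err tool y,z mm 2.3406493072773937 0.571557624202977 [[0.001, -0.388, -0.922], [0.001, -0.922, 0.388], [-1.0, -0.001, -0.001]]
```

View pics/b4.png

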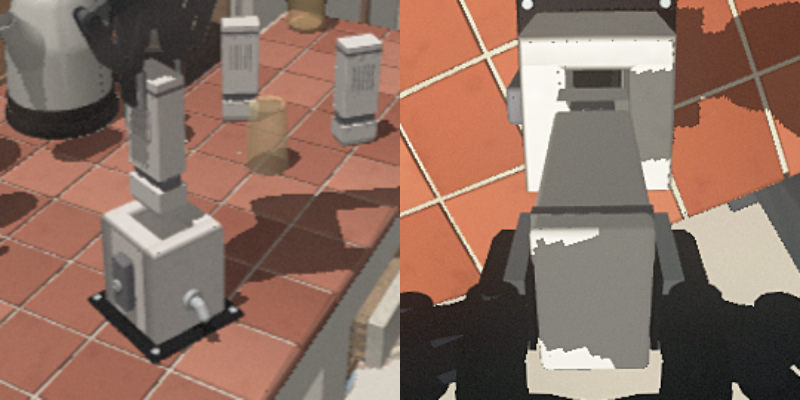

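The foot is held about 15 mm above the rim, and both views put it about 2 mm off toward -tool y. I'll correct that and enter the mouth.

```bash
python3 -m pendant '[[0.02,[0,0.002,0.0005],0],[0.02,[0,0.002,0.0005],0],[0.02,[0.005,0.002,0.0005],0],[0.02,[0.01,0.002,0.0005],0],[0.02,[0.014,0.002,0.0005],0],[0.02,[0.018,0.002,0.0005],0],[0.02,[0.021,0.002,0.0005],0],[0.02,[0.021,0.002,0.0005],0]]'
python3 - <<'E'
from h import *
s=env.read_state();q=s['orientation'];M=R.from_quat([q[1],q[2],q[3],q[0]]).as_matrix()
print(s['tcp_pos'],'F tool',M.T@s['wrist_force'],'T',M.T@s['torque'])
E
```

```text
clock: 7.03
tcp_pos: [0.4611, 0.277, 0.2113]
orientation: [0.14, -0.693, 0.14, 0.694]
wrist_force: [-0.8, -0.1, -1.4]
grip_width: 0.0289
[0.46105275 0.27702146 0.21131513] F tool [1.35797825 0.3986233  0.73789434] T [-0.00294617 -0.0036244  -0.00915976]
```

```bash
python3 -m pendant '[[0.02,[0.003,0,0],0],[0.02,[0.006,0,0],0],[0.02,[0.009,0,0],0],[0.02,[0.012,0,0],0],[0.02,[0.015,0,0],0],[0.02,[0.018,0,0],0],[0.02,[0.02,0,0],0],[0.02,[0.02,0,0],0]]'
python3 - <<'E'
from h import *
s=env.read_state();q=s['orientation'];M=R.from_quat([q[1],q[2],q[3],q[0]]).as_matrix()
print(s['tcp_pos'],'F tool',M.T@s['wrist_force'],'T',M.T@s['torque'])
E
```

```text
clock: 7.7
tcp_pos: [0.4612, 0.2771, 0.1918]
orientation: [0.14, -0.693, 0.14, 0.693]
wrist_force: [-0.6, 0.1, -2.6]
grip_width: 0.0289
[0.46124135 0.27713753 0.19176881] F tool [2.59956036 0.15032878 0.56225699] T [-0.02761885  0.05113486  0.02658708]
```

```bash
for i in 1; do python3 -m pendant '[[0.02,[0.002,0,0],0],[0.02,[0.004,0,0],0],[0.02,[0.006,0,0],0],[0.02,[0.008,0,0],0],[0.02,[0.008,0,0],0]]'; done
python3 -m pendant '[[0.02,[0.002,0,0],0],[0.02,[0.004,0,0],0],[0.02,[0.006,0,0],0],[0.02,[0.006,0,0],0]]'
```

```text
clock: 8.12
tcp_pos: [0.4612, 0.2772, 0.1838]
orientation: [0.14, -0.693, 0.14, 0.693]
wrist_force: [-0.3, -0.2, -2.0]
grip_width: 0.029
clock: 8.45
tcp_pos: [0.4613, 0.2772, 0.1778]
orientation: [0.14, -0.693, 0.14, 0.693]
wrist_force: [0.5, 0.4, -2.0]
grip_width: 0.0289
```

```bash
python3 -m pendant '[[0.02,[0.002,0,0],0],[0.02,[0.004,0,0],0],[0.02,[0.004,0,0],0]]'
python3 -m pendant '[[0.02,[0.002,0,0],0],[0.02,[0.004,0,0],0],[0.02,[0.004,0,0],0]]'
```

```text
clock: 8.7
tcp_pos: [0.4612, 0.2772, 0.1739]
orientation: [0.14, -0.693, 0.14, 0.693]
wrist_force: [0.0, 0.8, -1.5]
grip_width: 0.0291
clock: 8.95
tcp_pos: [0.4612, 0.2768, 0.1699]
orientation: [0.139, -0.693, 0.14, 0.693]
wrist_force: [0.1, -1.2, -2.5]
grip_width: 0.029
```

```bash
for i in 1; do python3 -m pendant '[[0.02,[0.002,0,0],0],[0.02,[0.003,0,0],0],[0.02,[0.003,0,0],0]]'
python3 -m pendant '[[0.02,[0.002,0,0],0],[0.02,[0.003,0,0],0],[0.02,[0.003,0,0],0]]'
python3 -m pendant '[[0.02,[0.002,0,0],0],[0.02,[0.003,0,0],0],[0.02,[0.003,0,0],0]]'; done
```

```text
clock: 9.2
tcp_pos: [0.4613, 0.2768, 0.1676]
orientation: [0.14, -0.693, 0.14, 0.693]
wrist_force: [-1.9, -4.2, 6.2]
grip_width: 0.0291
clock: 9.45
tcp_pos: [0.4614, 0.2768, 0.1645]
orientation: [0.14, -0.693, 0.14, 0.693]
wrist_force: [-0.2, -3.2, 2.4]
grip_width: 0.0287
clock: 9.7
tcp_pos: [0.4613, 0.2768, 0.1613]
orientation: [0.14, -0.693, 0.14, 0.693]
wrist_force: [-0.4, -3.8, 1.5]
grip_width: 0.0291
```

The ball was met with the foot about 50 mm below the rim (6 N peak), and now the flat face is sliding past it. That predicts the stop at TCP z ≈ 0.130.

```bash
python3 -m pendant '[[0.02,[0.002,0,0],0],[0.02,[0.004,0,0],0],[0.02,[0.006,0,0],0],[0.02,[0.006,0,0],0]]'
python3 -m pendant '[[0.02,[0.002,0,0],0],[0.02,[0.004,0,0],0],[0.02,[0.006,0,0],0],[0.02,[0.006,0,0],0]]'
python3 -m pendant '[[0.02,[0.002,0,0],0],[0.02,[0.004,0,0],0],[0.02,[0.006,0,0],0],[0.02,[0.006,0,0],0]]'
python3 -m pendant '[[0.02,[0.002,0,0],0],[0.02,[0.004,0,0],0],[0.02,[0.004,0,0],0]]'
```

```text
clock: 10.03
tcp_pos: [0.4613, 0.2769, 0.155]
orientation: [0.14, -0.693, 0.14, 0.693]
wrist_force: [-0.7, -4.5, 1.9]
grip_width: 0.0291
clock: 10.37
tcp_pos: [0.4612, 0.2769, 0.1489]
orientation: [0.14, -0.693, 0.14, 0.693]
wrist_force: [-1.0, -4.5, -0.3]
grip_width: 0.029
clock: 10.7
tcp_pos: [0.4609, 0.277, 0.1426]
orientation: [0.14, -0.693, 0.14, 0.693]
wrist_force: [0.8, -2.6, -5.4]
grip_width: 0.0291
clock: 10.95
tcp_pos: [0.4613, 0.2774, 0.1389]
orientation: [0.14, -0.693, 0.14, 0.693]
wrist_force: [-0.8, -2.5, -3.5]
grip_width: 0.0288
```

The force dipped at z=0.1426, so the ball is dropping into the groove. Fine steps to the stop.

```bash
for_() { :; }
python3 -m pendant '[[0.02,[0.001,0,0],0],[0.02,[0.001,0,0],0]]'
python3 -m pendant '[[0.02,[0.001,0,0],0],[0.02,[0.001,0,0],0]]'
python3 -m pendant '[[0.02,[0.001,0,0],0],[0.02,[0.001,0,0],0]]'
```

```text
clock: 11.12
tcp_pos: [0.4615, 0.2775, 0.1383]
orientation: [0.14, -0.693, 0.14, 0.693]
wrist_force: [-1.2, -2.3, 1.3]
grip_width: 0.0291
clock: 11.28
tcp_pos: [0.4616, 0.2776, 0.1374]
orientation: [-0.14, 0.693, -0.14, -0.693]
wrist_force: [-1.0, -2.7, 2.8]
grip_width: 0.0289
clock: 11.45
tcp_pos: [0.4618, 0.2776, 0.1373]
orientation: [-0.14, 0.693, -0.14, -0.693]
wrist_force: [-3.4, -2.7, 11.9]
grip_width: 0.0289
```

```bash
python3 -m pendant '[[0.02,[0.0005,0,0],0],[0.02,[0.0005,0,0],0],[0.02,[0.0005,0,0],0]]'
python3 - <<'E'
from h import *
print(env.read_state()['wrist_force'])
E
```

```text
clock: 11.7
tcp_pos: [0.4619, 0.2776, 0.1373]
orientation: [-0.14, 0.693, -0.14, -0.693]
wrist_force: [-3.9, -3.9, 17.3]
grip_width: 0.029
[-3.88598424 -3.91087652 17.3405537 ]
```

Hard stop confirmed: 17 N with no further travel. Release and check.

```bash
python3 -m pendant '[[0.05,[0,0,0],0],[0.05,[0,0,0],0],[0.05,[0,0,0],0],[0.05,[0,0,0],0],[0.05,[0,0,0],0],[0.05,[-0.01,0,0],0],[0.05,[-0.03,0,0],0],[0.05,[-0.06,0,0],0],[0.05,[-0.1,0,0],0],[0.05,[-0.13,0,0],0],[0.05,[-0.13,0,0.06],0],[0.05,[-0.13,0,0.1],0],[0.05,[-0.13,0,0.1],0],[0.05,[-0.13,0,0.1],0]]'
python3 - <<'E'
from h import *
c,s=snap('wrist','wrist5'); c2,_=snap('scene','scene5')
o=np.hstack([cv2.resize(c2['image'][200:400,230:430],(400,400)),cv2.resize(c['image'][0:270,185:455],(400,400))])
cv2.imwrite('pics/b5.png',o[:,:,::-1])
E
```

```text
clock: 12.87
tcp_pos: [0.3663, 0.3169, 0.2667]
orientation: [0.139, -0.693, 0.139, 0.694]
wrist_force: [0.6, -0.0, 0.7]
grip_width: 0.0499
```

View pics/b5.png

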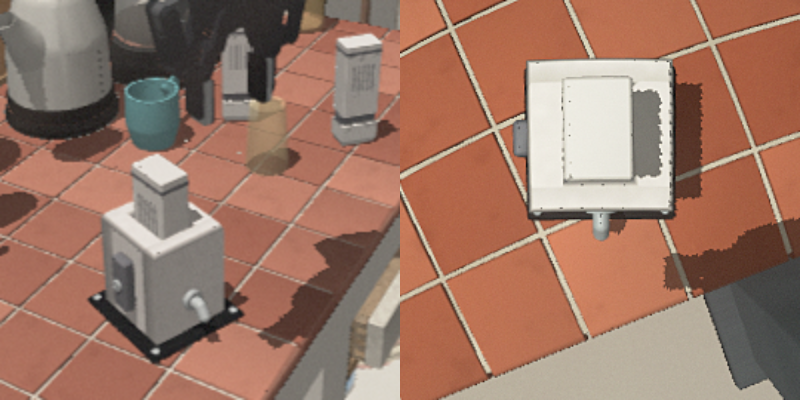

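The cartridge sits upright in the well after release, and the mug, tumbler and others stand untouched. A quick height check across the two views:

Run:
```python
from h import *
c,s=load('wrist5');k,t=load('scene5')
o1,d1=ray(c,s,318.7,87);o2,d2=ray(k,t,310,284.5)
A=np.array([d1,-d2]).T; x=np.linalg.lstsq(A,o2-o1,rcond=None)[0]; p,q=o1+x[0]*d1,o2+x[1]*d2
print(p,q)
# measured top size in wrist view at candidate heights
for z in(.150,.158,.166):
    e=[onz(c,s,185+(u-400)*.675,v*.675,z)[:2] for u,v in((563,129),(632,129),(598,78),(598,181))]
    print(z,np.linalg.norm(e[0]-e[1]),np.linalg.norm(e[2]-e[3]))
a=load('scene0')[0]['image'].astype(int);b=k['image'].astype(int);d=np.abs(a-b).max(2)
for n,(x,y,w,h) in dict(mug=(290,236,32,40),jug=(180,292,42,56),tumbler=(354,248,22,40)).items(): print(n,np.median(d[y:y+h,x:x+w]))
```

```text
[0.45904965 0.27896617 0.1571592 ] [0.45752424 0.27803712 0.1570843 ]
0.15 0.03034898585504514 0.04670779637591912
0.158 0.029369644719431494 0.045200567549121266
0.166 0.02839030358381785 0.04369333872232346
mug 4.0
jug 4.0
tumbler 5.0
```

Two-view height of the top is 0.157 m, against 0.158 m when pressed, so it stayed down at 52 mm out. The bystanders are unchanged.

```bash
python3 -c "
from rig import env
print(env.hand_in())"
```

```text
the job is handed in; nothing more can be done
None
```

The cartridge is in the filter base, pressed past the ball to the hard stop and released, and the job is handed in. I took the one farthest to the robot's right, at about (0.489, -0.181) m, and used about 13 s of the 64 s allowed.

- **Ball and click:** the foot met the ball about 50 mm below the rim, with a reading of about 6 N. The push dropped away 5 mm before the stop as the ball went into the groove. I read the force only at the end of each small step, so the true peaks could be somewhat higher.
- **Hard stop:** the push rose to 17 N with no further travel, and I stopped there.
- **After release:** the top measured 0.157 m high from two camera views, against about 0.158 m expected from the arm's height at the stop. It stands about 52 mm out, within the 38 to 62 mm expected, so it did not spring back up.
- **Bystanders:** the mug, jug and glass look unchanged between the first and last pictures, and the gripper was clear of everything at hand-in.
- **Disagreements:** the two measurements of the well mouth differed by about 1 mm. The first position over the well was about 2 mm off to one side, and I corrected it before lowering. The ball was also felt a few mm later than I expected from the stop height. I put that down to the tapered foot and the side clearance in the well.

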